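# Latch the door of the exhaust filter box

## Task

The new filter is in and the door of the exhaust filter box stands against its gasket: now latch it. Hook the wire loop of the draw latch on top of the box over the keeper on the door, bring the loop back under the keeper's lip without forcing it, then press the red-gripped lever down flat over centre until it bottoms, lean on it there for a moment with a firm thumb's press (1 to 3 kg), and let go. Leave the wash bottle, the jar and the beaker where they stand.

Things in the scene. Friction and masses are not known exactly. Their poses are not given: they have to be found in the camera images.
- pivot (a point): Pivot pin of the latch lever, 22 mm above the flat top of the exhaust filter box (cream steel, fixed, 240 mm wide, 145 mm high). Its axes are the box's: y along the latch from the lever to the keeper and door, x along the pin, z up. The door's outer face is 91 mm from here along +y; the box reaches 215 mm along -y
- lever (a joint): Lever angle (rad): 0 = flat, closed, handle along -y of the box against a hard stop; grows as the handle swings up and over towards the keeper (1.57 upright, limit 2.3). Stiff pivot (0.07 N m): stays where left. Once hooked the loop is taut from about 0.7 down; pressing takes up to about 7 N, least near centre (0.07 to 0.15 rad, by how high the bar sits), and below that the pull helps it down
- handle: Handle of the lever: steel strip with red plastic grip, 27 mm wide, 4 mm thick, from 18 to 62 mm from the pivot. Origin on the pivot pin; axes as of the box when the lever is flat, turning with it (the handle lies along -y, its upper face when flat is +z)
- handle_press (a point): Place to press: middle of the red grip on the handle's upper face, 48 mm from the pivot; z out of that face. When flat it is 28 mm above the box top
- loop (a joint): Angle of the wire loop on the lever (rad). Elevation of the loop above the box's +y direction = loop minus lever (0 level towards the keeper, 1.57 upright). Stiff pins (0.02 N m): it stays where left, and rides round with the lever unless something holds it
- loop_bar: Cross bar at the free end of the wire loop: a U of 4.4 mm steel wire, legs 40 mm apart on centres (44 mm outside), 86.5 mm from pins to bar. Origin at the bar's middle; x along the bar, y along the legs away from the pins. The legs can be gripped from outside near the bar
- keeper: Steel hook on top of the door, 30 mm wide: a wall whose lip points along +y of the box, away from the lever, open below on that far side. Top of lip 28 mm above the box top, its nose 6 mm beyond the seat: the bar passes over the nose, goes down behind it 8 mm or more and comes back under the lip. Origin on the box top below the seat, axes as the box
- keeper_seat (a point): Seat of the loop bar's middle when hooked: against the far side of the keeper's wall just under its lip, 22.5 mm above the box top, 72 mm from the pivot along y, 0.5 mm higher than it. Axes as the box. A bar lying lower on that wall is hooked as well
- door (a joint): Hinge of the filter door along its bottom edge (rad): 0 = resting on the unsqueezed gasket, negative = drawn in; latched it reads about -0.013, 2 mm at the keeper. The gasket pushes back with some 30 N per mm at the keeper
- wash_bottle: White wash bottle with red cap, 60 mm across, 150 mm high, on the bench beyond the door: leave alone. Origin at its foot
- beaker: Clear beaker 60 mm across, 70 mm high, on the bench beyond the door: leave alone. Origin at its foot
- amber_jar: Small amber jar, 48 mm across, 60 mm high, standing on the box top behind the lever: leave alone. Origin at its foot
- loop_pins (a point): Middle of the line of the two pins that carry the wire loop on the lever: 18 mm from the pivot on the handle's side, 0.08 rad below the handle's line when flat; goes round with the lever. Axes as the lever's (y of the box when flat)

How it is judged:
On the way, in this order (a step that is already met when the one before it is completed fails the run):
1. the loop bar is hooked behind the keeper, under its lip, while the lever is still up (y of loop_bar in the frame of keeper_seat between -0.004 and 0.004 m and z of loop_bar in the frame of keeper_seat between -0.018 and 0.002 m and value of joint lever above 0.3 rad), for 0.2 s.
2. the lever is flat and is pressed home there with 8 N or more (value of joint lever below 0.03 rad and contact force between handle and anything else above 8 N and y of loop_bar in the frame of keeper_seat below 0.004 m), for 0.2 s.
At the end, for the whole second after the job is handed in: Lever flat (under 0.03 rad), loop bar behind the keeper's wall and below its lip (within 4 mm of the seat along the latch, at most 18 mm below or 2 mm above it), gasket squeezed (door below -0.009 rad), handle released, bystanders within 25 mm of where they stood, upright (value of joint lever below 0.03 rad and value of joint door below -0.009 rad and y of loop_bar in the frame of keeper_seat between -0.004 and 0.004 m and z of loop_bar in the frame of keeper_seat between -0.018 and 0.002 m and contact force between handle and anything else below 0.5 N); the robot touches nothing.
It fails at once if more than 35 N is put on the lever's handle (contact force between handle and anything else above 35 N).
It fails at once if the loop bar is forced on the keeper with more than 30 N while the lever is still up (over 0.9 rad) (contact force between loop_bar and keeper above 30 N and value of joint lever above 0.9 rad).
It fails at once if a bystander is moved by more than 25 mm or tipped over (distance of any of wash_bottle, beaker, amber_jar from where it was at the start of the episode above 0.025 m or angle between any of wash_bottle, beaker, amber_jar's own z axis and vertical above 0.4 rad).
It also fails if it takes over 58 s, if anything falls off the work surface, if the arm or the gripper's body presses on something with over 40 N, if the wrist force passes 120 N, or if a joint passes its speed limit or range.

## Robot

A 6-joint arm with a two-finger parallel gripper is mounted at the origin on the work surface. World frame = base frame: x ahead of the robot, y to its left, z up, the work surface at z = 0. Lengths are in m, angles in rad, forces in N, time in s.
With the tool pointing down it reaches from about 0.3 to 0.825 m from the base axis. Payload 5.4 kg.
Tool frame: the origin (TCP) lies at the very end of the fingers, on their centre line; the grasp point (between the pads) lies 19 mm behind it; z points along the fingers, x is the direction in which the jaws open and shut, and the axes are right-handed (so a half turn about z gives the same grasp; the last joint's range is limited). The gripper opens to 92 mm and grips with 3 to 60 N. Pads are 20 mm wide; open, the fingers measure 128 mm over their backs; the gripper's body (75 mm by 189 mm) begins 69 mm behind the grasp point.
Start: joints at [-1.316, 0.158, 1.597, -0, 1.386, -0.21], TCP at [0.258, -0.514, 0.215] pointing down, gripper open.
Joint ranges: [-2.91, 2.91], [-0.94, 2.29], [0.18, 2.7], [-1.29, 4.43], [0.17, 2.64], [-3, 3]. Speed limits (rad/s): [2.57, 2.57, 3.14, 3.14, 3.14, 3.14].

## Interface

Orientations are given as a rotation vector (axis times angle).
In Python, from workcell import bot gives the robot as it stands. Calls block until the motion is done:
- bot.goto(position, orientation): joint-space move of the TCP to a pose.
- bot.line_to(position, rot=None, max_speed=0.15): straight line of the TCP; rot=None keeps the orientation; max_speed is the mean speed in m/s.
- bot.set_joints(angles): joint-space move.
- bot.set_gripper(opening, newtons=None): opening from 0.0 (shut) to 1.0 (fully open); newtons is the grip in N (None keeps the last); returns when the fingers have stopped.
- bot.hold(seconds).
- bot.inverse_kinematics(position, orientation): joint angles nearest the present ones, or None.
- bot.read_camera(name): name is "scene" or "top" or "wrist"; returns a dict with "pixels" (480x640x3 uint8, blue, green, red), "fx", "fy", "cx", "cy" (pixels), "k1" (the pictures are not rectified: a ray, as slopes to the right and down, at radius r is drawn at 1 + k1 r^2 times it, then the intrinsics apply), "R" (3x3) and "t" (3): a world point X has camera coordinates R X + t. Camera axes: x right, y down, z forward; pixel columns grow to the right and rows downward; lengths in m; the calibration is good to about 2 mm. A picture is of the moment at which its call begins. There is no depth.
A pose or a line that the arm cannot do raises bot.MotionError and nothing moves.
- bot.job_done(): hands the job in, once; it reports no verdict.
Readings, each from a call of its own:
- bot.current_clock(): time.
- bot.current_joints(): joint angles.
- bot.current_joint_vel(): joint speeds.
- bot.current_effort(): joint torques, N m.
- bot.current_ee_pos(): TCP position.
- bot.current_tool_rot(): TCP orientation.
- bot.current_contact_force(): force on the tool from outside, world axes, zero at the start.
- bot.current_ft_torque(): the same for the moment, N m.
- bot.current_opening(): opening from 0.0 (shut) to 1.0 (fully open).
Only numpy, scipy, OpenCV 4.12 (cv2) and the standard library are available. Lean on these libraries where they do the work, as an engineer would, in place of code of your own. Each camera call takes 0.05 s, during which the arm holds its last target. There are 200 camera calls.

## Working session

There is one attempt and no reset: what is moved stays moved. The work goes in short steps, each a Python script; the robot and the scene stay as the last script left them, time stands still between calls to the robot, and variables do not carry over. Pictures are saved under pics/ and viewed, about 8 in all and at most 12, crops included, and the job is handed in when it is done.

```bash
ls; mkdir -p pics; python3 - <<'E'
from workcell import bot
import cv2,numpy as np
for n in("scene","top","wrist"):
    c=bot.read_camera(n); cv2.imwrite(f"pics/{n}0.png",c["pixels"])
    print(n,c["fx"],c["fy"],c["cx"],c["cy"],c["k1"],np.round(c["R"],3).tolist(),np.round(c["t"],3), (-np.array(c["R"]).T@c["t"]).round(3))
print(bot.current_clock(),bot.current_tool_rot(),bot.current_opening())
E
```

```text
pics
scene 512.6194135080054 512.6194135080054 322.06083131920303 238.6996826718109 -0.029127117833756152 [[-0.098, 0.995, -0.011], [0.637, 0.055, -0.769], [-0.765, -0.083, -0.639]] [-0.012 -0.269  1.283] [1.151 0.133 0.613]
top 532.590984838749 532.590984838749 325.2194516663443 236.22616439308365 0.008473443979315393 [[0.017, -1.0, -0.013], [-0.993, -0.016, -0.117], [0.117, 0.015, -0.993]] [0.063 0.573 0.919] [0.46  0.058 0.98 ]
wrist 369.7460591333361 369.7460591333361 315.75829128346345 235.41756133866872 -0.04586949690396102 [[0.449, -0.894, -0.003], [-0.864, -0.434, 0.257], [-0.231, -0.113, -0.966]] [-0.574 -0.03   0.39 ] [ 0.321 -0.482  0.383]
0.15 [-2.67249364e+00  1.64957536e+00  1.64967533e-03] 0.997457290659971
```

View pics/scene0.png

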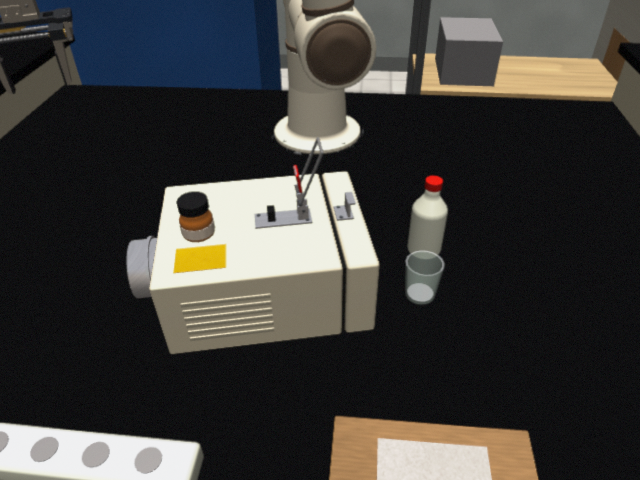

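View pics/top0.png

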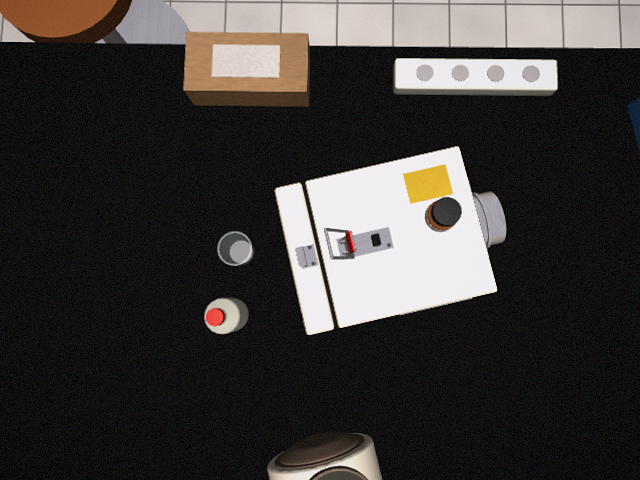

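Scene view: the latch is near (300,200), the lever is roughly upright with its red grip, and the loop points up at about (318,142). The keeper is near (345,208). The top view shows the plate at (360,243), the red grip at (350,242), the loop bar at about (330,243) and the keeper at (306,257). Next I'll locate the box by fitting its outline and get a closer wrist view.

```bash
cat > h.py <<'E'
from workcell import bot
import cv2,numpy as np
from scipy.spatial.transform import Rotation as Ro
def ray(c,uv):
    uv=np.atleast_2d(np.asarray(uv,float))
    K=np.array([[c["fx"],0,c["cx"]],[0,c["fy"],c["cy"]],[0,0,1]])
    n=cv2.undistortPoints(uv[:,None],K,np.array([c["k1"],0,0,0.]))[:,0]
    R=np.array(c["R"]);d=np.c_[n,np.ones(len(n))]@R
    return -R.T@np.array(c["t"]),d/np.linalg.norm(d,axis=1)[:,None]
def onz(c,uv,z):
    o,d=ray(c,uv); return o+d*((z-o[2])/d[:,2])[:,None]
def onplane(c,uv,p,n):
    o,d=ray(c,uv); return o+d*(((p-o)@n)/(d@n))[:,None]
def tri(obs):
    A=np.zeros((3,3));b=np.zeros(3);L=[]
    for c,uv in obs:
        o,d=ray(c,uv);M=np.eye(3)-np.outer(d[0],d[0]);A+=M;b+=M@o;L.append((M,o))
    x=np.linalg.solve(A,b); return x,[np.linalg.norm(M@(x-o)) for M,o in L]
def proj(c,X):
    K=np.array([[c["fx"],0,c["cx"]],[0,c["fy"],c["cy"]],[0,0,1]])
    return cv2.projectPoints(np.atleast_2d(X).astype(float),cv2.Rodrigues(np.array(c["R"]))[0],np.array(c["t"],float),K,np.array([c["k1"],0,0,0.]))[0][:,0]
E
python3 - <<'E'
from h import *
c=bot.read_camera("top"); im=c["pixels"]
m=((im.min(2)>215)*255).astype(np.uint8); m[:130]=0
m=cv2.morphologyEx(m,cv2.MORPH_CLOSE,np.ones((3,3)))
cs=sorted(cv2.findContours(m,cv2.RETR_EXTERNAL,cv2.CHAIN_APPROX_NONE)[0],key=cv2.contourArea)[::-1][:3]
for k in cs:
    w=onz(c,k[:,0],.145)[:,:2].astype(np.float32)
    r=cv2.minAreaRect(w); print(cv2.contourArea(k),r); print(cv2.boxPoints(r).round(4).tolist())
    print(cv2.approxPolyDP(k,8,True)[:,0].tolist())
s=bot.read_camera("scene")
a=cv2.resize(im[200:300,270:410],None,fx=4,fy=4,interpolation=cv2.INTER_CUBIC)
b=cv2.resize(s["pixels"][130:240,240:380],None,fx=4,fy=4,interpolation=cv2.INTER_CUBIC)
a=cv2.resize(a[:, :],None,fx=.7,fy=.7);b=cv2.resize(b,None,fx=.7,fy=.7)
print(a.shape,b.shape)
cv2.imwrite("pics/c1.png",np.hstack([np.pad(a,((0,b.shape[0]-a.shape[0]),(0,0),(0,0))),b]))
E
```

```text
23451.5 ((0.5621707439422607, -0.04727184772491455), (0.23659755289554596, 0.25170889496803284), 13.943750381469727)
[[0.4169999957084656, 0.04639999940991402], [0.47769999504089355, -0.19789999723434448], [0.7073000073432922, -0.14090000092983246], [0.6467000246047974, 0.10339999943971634]]
[[457, 147], [307, 181], [340, 326], [496, 289]]
3214.5 ((0.5248947739601135, 0.10421818494796753), (0.2351798564195633, 0.040573325008153915), 13.932177543640137)
[[0.4059000015258789, 0.09560000151395798], [0.4156000018119812, 0.05620000138878822], [0.6438999772071838, 0.1128000020980835], [0.6341000199317932, 0.15219999849796295]]
[[294, 184], [276, 193], [311, 333], [332, 325], [318, 265], [297, 264], [294, 248], [313, 242]]
126.0 ((0.19923220574855804, 0.0852794274687767), (0.011961561627686024, 0.0599290132522583), 13.180155754089355)
[[0.186599999666214, 0.11309999972581863], [0.20020000636577606, 0.05469999834895134], [0.211899995803833, 0.057500001043081284], [0.19820000231266022, 0.11580000072717667]]
[[330, 466], [291, 475]]
(280, 392, 3) (308, 392, 3)
```

View pics/c1.png

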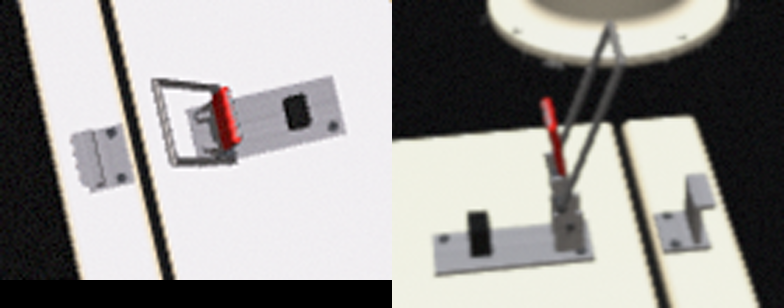

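Both crops agree with the text: the lever is just past upright and the loop is at about 60–70° elevation. Box yaw is about 13.94°. Next, a close wrist view from two poses.

```bash
cat >> h.py <<'E'
yaw=np.deg2rad(13.94)
B=Ro.from_euler('z',yaw).as_matrix()   # box axes in world
P0=B@np.array([.5344,-.0941,.167])     # pivot estimate
def W(p): return P0+B@np.asarray(p,float)   # box-frame point (from pivot) -> world
def tool(tilt=0,flip=1,lean=0):
    # tool z down, tool x along +-box x; tilt about box x (positive: fingers point toward +y), lean about box y
    T=np.array([[flip,0,0],[0,-flip,0],[0,0,-1.]])
    return Ro.from_matrix(B@Ro.from_euler('xy',[tilt,lean]).as_matrix()@T).as_rotvec()
E
python3 - <<'E'
from h import *
c=bot.read_camera("wrist");Rt=Ro.from_rotvec(bot.current_tool_rot()).as_matrix();p=bot.current_ee_pos()
o=-np.array(c["R"]).T@c["t"]
print("cam in tool",Rt.T@(o-p),"\n",(np.array(c["R"])@Rt).round(3), Rt.round(3))
for flip in(1,-1):
  for t in(-.6,-.3,0,.3,.6):
    q=[bot.inverse_kinematics(W([0,y,z]),tool(t,flip)) for y,z in((.05,.2),(.08,.0))]
    print(flip,t,[None if a is None else np.round(a,2) for a in q])
E
```

```text
cam in tool [ 6.82723135e-05 -7.09753352e-02 -1.69341090e-01] 
 [[ 1.    -0.     0.001]
 [ 0.001  0.966 -0.257]
 [-0.001  0.257  0.966]] [[ 0.448 -0.894 -0.   ]
 [-0.894 -0.448  0.001]
 [-0.001 -0.    -1.   ]]
1 -0.6 [array([ 0.28,  0.05,  1.52, -0.6 ,  1.59,  0.03]), array([ 0.33,  0.22,  1.74, -0.62,  1.3 ,  0.3 ])]
1 -0.3 [array([ 0.11,  0.01,  1.49, -0.3 ,  1.6 , -0.15]), array([ 0.17,  0.13,  1.76, -0.32,  1.25,  0.03])]
1 0 [array([-0.06,  0.  ,  1.47,  0.  ,  1.67, -0.31]), array([-0.01,  0.1 ,  1.76,  0.  ,  1.28, -0.25])]
1 0.3 [array([-0.23,  0.05,  1.45,  0.27,  1.78, -0.44]), array([-0.18,  0.14,  1.75,  0.28,  1.39, -0.49])]
1 0.6 [array([-0.36,  0.13,  1.44,  0.51,  1.9 , -0.52]), array([-0.32,  0.24,  1.71,  0.5 ,  1.54, -0.67])]
-1 -0.6 [None, array([ 0.33,  0.22,  1.74, -0.62,  1.3 , -2.84])]
-1 -0.3 [None, None]
-1 0 [array([-0.06,  0.  ,  1.47,  0.  ,  1.67,  2.83]), array([-0.01,  0.1 ,  1.76,  0.  ,  1.28,  2.89])]
-1 0.3 [array([-0.23,  0.05,  1.45,  0.27,  1.78,  2.71]), array([-0.18,  0.14,  1.75,  0.28,  1.39,  2.65])]
-1 0.6 [array([-0.36,  0.13,  1.44,  0.51,  1.9 ,  2.62]), array([-0.32,  0.24,  1.71,  0.5 ,  1.54,  2.47])]
```

```bash
python3 - <<'E'
from h import *
import pickle
p=bot.current_ee_pos(); bot.line_to([p[0],p[1],.36],max_speed=.3)
V={}
bot.goto(W([0,.03,.20]),tool(0)); bot.hold(.2); V['A']=bot.read_camera("wrist")
for L in(-.6,-.45,-.3):
    try: bot.goto(W([-.10,.0,.19]),tool(0,1,L)); break
    except bot.MotionError as e: print(L,e)
bot.hold(.2); V['B']=bot.read_camera("wrist");V['S']=bot.read_camera("scene");V['T']=bot.read_camera("top")
pickle.dump(V,open("V.pkl","wb"))
for k in'AB':
    im=V[k]["pixels"].copy()
    cv2.imwrite(f"pics/w{k}.png",im)
    print(k,proj(V[k],[W([0,0,0]),W([0,.072,.0005]),W([0,.091,-.022])]).round(0).tolist())
print(bot.current_clock(),bot.current_contact_force())
E
```

```text
A [[317.0, 239.0], [317.0, 168.0], [317.0, 148.0]]
B [[293.0, 208.0], [292.0, 138.0], [281.0, 119.0]]
4.7667 [-0.95319061 -0.16752305  0.50287577]
```

View pics/wA.png

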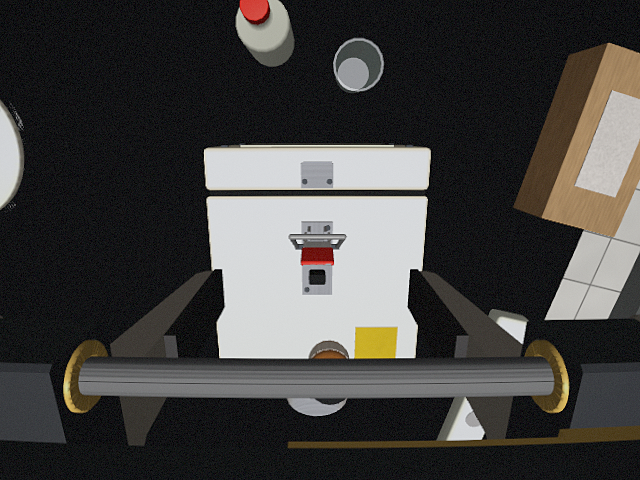

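View pics/wB.png

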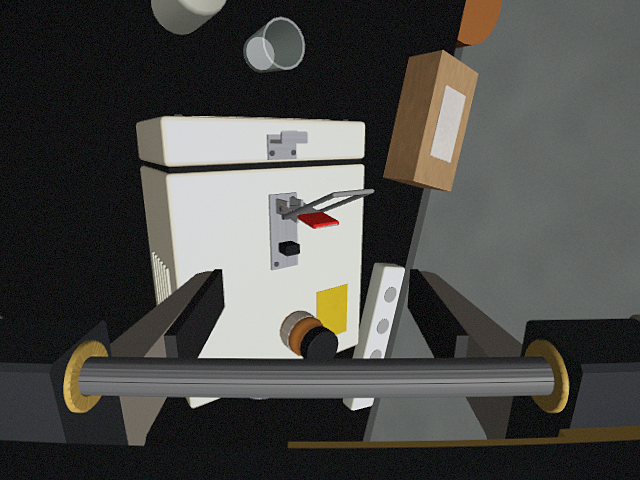

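View A: plate centred on column 317, loop bar at row 237 (columns 289–345), red grip at rows 248–264 and the keeper lip's nose at about row 161. View B: bar from about (335,194) to (372,190), and the keeper lip near (292,136). I'll enlarge these to pick exact points.

```bash
python3 - <<'E'
import pickle
from h import *
V=pickle.load(open("V.pkl","rb"))
def crop(k,x,y,w,h,f=4):
    im=cv2.resize(V[k]["pixels"][y:y+h,x:x+w],None,fx=f,fy=f,interpolation=cv2.INTER_CUBIC)
    for i in range(0,w,10):
        cv2.line(im,(i*f,0),(i*f,4 if (x+i)%50 else 14),(0,160,0),1)
        if (x+i)%20==0: cv2.putText(im,str(x+i),(i*f,24),0,.35,(0,0,255),1)
    for j in range(0,h,10):
        cv2.line(im,(0,j*f),(6,j*f),(0,160,0),1)
        if (y+j)%20==0: cv2.putText(im,str(y+j),(8,j*f+4),0,.35,(0,0,255),1)
    return im
# A 80x150 , B 120x100, S
a=crop('A',280,150,80,130,4)   # 320x520
b=crop('B',260,120,120,65,4)   # 480x260 (keeper)
b2=crop('B',260,180,120,65,4)
r=np.vstack([b,b2]); cv2.imwrite("pics/c2.png",np.hstack([a,r]))
E
```

```text
(no output)
```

View pics/c2.png

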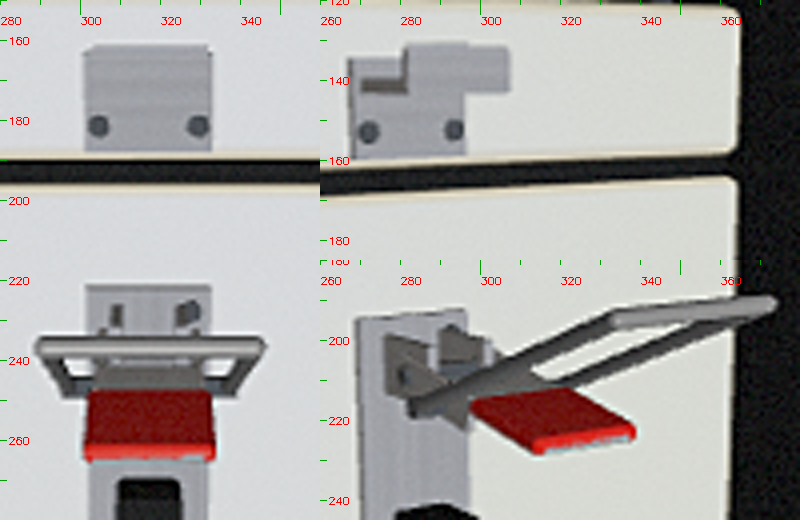

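Picks from the crop: bar middle A(317.7,236.8), B(353,192.5); handle tip A(317,262.5), B(324.5,224); lip nose A(316.7,161.5), B(293,132).

```bash
python3 - <<'E'
import pickle
from h import *
V=pickle.load(open("V.pkl","rb"));A,Bv=V['A'],V['B']
for n,a,b in(("bar",(317.7,236.8),(353,192.5)),("barL",(290,236.8),(333,195)),("barR",(346,236.8),(373,190)),("tip",(317,262.5),(324.5,224)),("tipL",(301,263),(312,226.5)),("tipR",(333,262.5),(337,222)),("nose",(316.7,161.5),(293,132.)),("noseL",(301,161.5),(281,132)),("noseR",(332.5,161.5),(305,131.8))):
    x,r=tri([(A,a),(Bv,b)]); print(n,(B.T@(x-P0)*1000).round(1),np.round(np.array(r)*1000,1))
E
```

```text
bar [ 0.2 28.1 96.8] [0.1 0.1]
barL [-20.9  28.1  97.3] [0. 0.]
barR [21.7 28.5 97.7] [0.3 0.3]
tip [-0.2 -6.1 57.4] [0.2 0.2]
tipL [-14.4  -6.5  57.6] [0.2 0.2]
tipR [14.  -5.9 58. ] [0.2 0.2]
nose [-0.2 78.3  2.5] [0.5 0.5]
noseL [-15.4  78.3   5.2] [0.7 0.7]
noseR [15.3 78.4  0.6] [0.2 0.2]
```

Measurements agree with the text: pivot within about 0.5 mm in y, lever ≈1.46, loop elevation ≈1.19. Stage 1: grip the legs, swing the loop down to about 0.35 elevation with the lever still, then release.

```bash
cat >> h.py <<'E'
def pins(L): return .018*np.array([-np.cos(L-.08),np.sin(L-.08)])
def bar(L,e): return pins(L)+.0865*np.array([np.cos(e),np.sin(e)])
def tcp(b,e,tilt,back,depth):   # bar (y,z), legs' elevation e -> TCP world, rot
    g=b-back*np.array([np.cos(e),np.sin(e)])+depth*np.array([np.sin(tilt),-np.cos(tilt)])
    return W([0,*g]),tool(tilt)
def box(x): return (B.T@(np.asarray(x)-P0)*1000).round(1)
def stat(s=""): print(s,round(bot.current_clock(),1),"tcp",box(bot.current_ee_pos()),"F",(B.T@bot.current_contact_force()).round(1),"open",round(bot.current_opening()*92,1))
E
python3 - <<'E'
from h import *
L=1.46
p,r=tcp(bar(L,1.19),1.19,0,.012,.012)
bot.goto(p+[0,0,.09],r); bot.line_to(p,max_speed=.15); stat("at")
bot.set_gripper(.3,10); stat("grip")
for e in(1.0,.8,.6,.45,.35):
    p,r=tcp(bar(L,e),e,0,.012,.012); bot.line_to(p,r,.08); stat(e)
cv2.imwrite("pics/s1.png",np.hstack([bot.read_camera("scene")["pixels"][100:280,200:420]]*1).repeat(3,0).repeat(3,1))
E
```

```text
at 6.5 tcp [ 0.4 23.8 76.3] F [-0.  -0.2 -0.1] open 92.0
grip 7.2 tcp [ 0.5 24.3 74.9] F [ 3.2 -0.6 -1.1] open 43.8
1.0 7.6 tcp [ 0.5 37.5 68.4] F [ 5.7  1.1 -1.1] open 43.9
0.8 7.9 tcp [ 0.3 49.6 58.7] F [4.1 1.2 1.5] open 43.8
0.6 8.2 tcp [ 0.2 59.5 46.6] F [5.6 1.1 0.9] open 44.0
0.45 8.5 tcp [ 0.1 65.2 36.6] F [6.1 1.2 0.9] open 43.9
0.35 8.8 tcp [ 0.1 68.  29.5] F [6.5 2.1 0.8] open 43.9
```

View pics/s1.png

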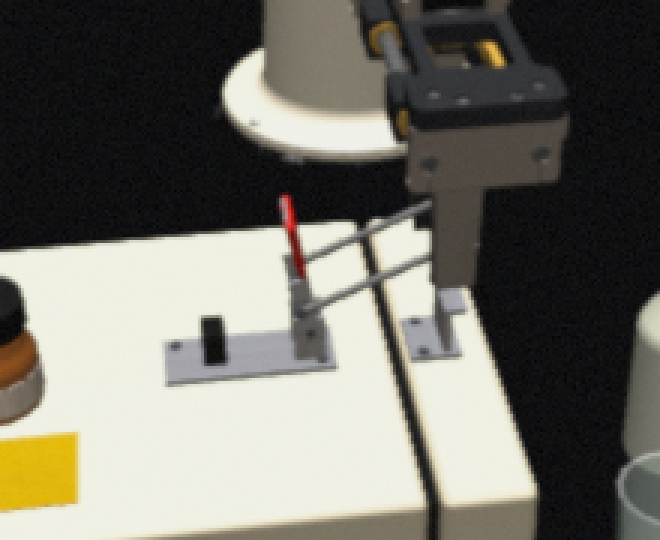

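The picture shows the loop swung down to about 0.35 elevation in the fingers (legs from (300,310) to (435,255)), above the keeper lip, with the lever still upright. Next: regrip with the tool square to the legs, carry the bar over the nose, down and back under the lip.

```bash
sed -i 's/W(\[0,\*g\])/W([.0004,*g])/' h.py; python3 - <<'E'
from h import *
bot.set_gripper(.75,10)
L,e=1.46,.35
def go(L,e,v=.06,b=None):
    p,r=tcp(bar(L,e) if b is None else b,e,max(e,-.1),.012,.008); bot.line_to(p,r,v); bot.hold(.1); stat((L,e,(bar(L,e)*1000).round(1)))
go(L,e,.05)
bot.set_gripper(.3,25); stat("grip")
for L,e in((1.65,.28),(1.85,.2),(2.0,.15),(2.0,0),(2.0,-.15)): go(L,e)
cv2.imwrite("pics/s2.png",bot.read_camera("scene")["pixels"][150:290,230:400].repeat(4,0).repeat(4,1))
E
```

```text
(1.46, 0.35, array([77.8, 47.3])) 10.0 tcp [ 0.4 70.1 35.9] F [ 0.7 -0.4  0.4] open 68.9
grip 10.5 tcp [ 0.8 69.8 36. ] F [2.9 2.7 0.7] open 43.1
(1.65, 0.28, array([83.1, 41.9])) 10.8 tcp [ 0.7 73.7 31.2] F [ 2.2 -0.6 -0.4] open 43.0
(1.85, 0.2, array([88.3, 34.8])) 11.2 tcp [ 0.7 78.3 25. ] F [3.4 0.7 0.5] open 43.4
(2.0, 0.15, array([91.7, 29.8])) 11.6 tcp [ 0.7 80.8 20.5] F [ 3.6 -1.8 -0.2] open 43.3
(2.0, 0, array([92.7, 16.9])) 12.0 tcp [ 0.6 81.6  9.1] F [ 4.1  3.5 -0.3] open 43.2
(2.0, -0.15, array([91.7,  4. ])) 12.4 tcp [ 0.6 79.2 -1.7] F [3.  2.3 2.4] open 43.4
```

View pics/s2.png

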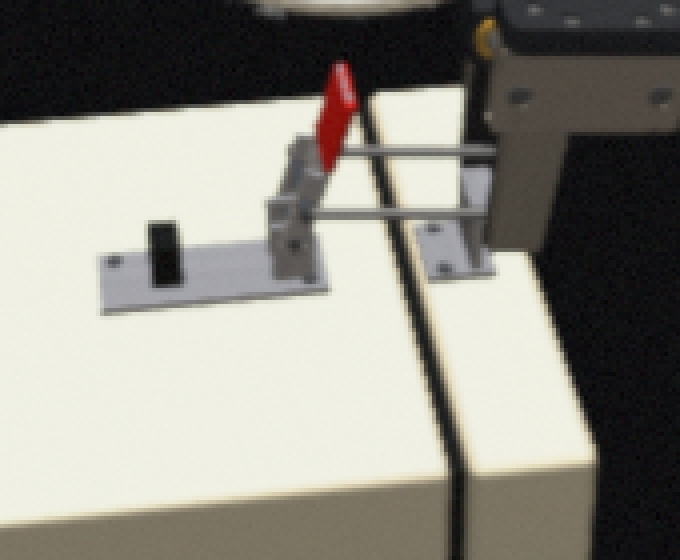

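The lever leans to about 2.0 and the legs are near level with the bar beyond the nose. Now down and back, watching the force.

```bash
python3 - <<'E'
from h import *
def go(L,z,v=.05,dy=0):
    q=pins(L); e=np.arcsin((z-q[1])/.0865); b=bar(L,e)+[dy,0]
    p,r=tcp(b,e,max(e,-.1),.012,.008); bot.line_to(p,r,v); bot.hold(.1); stat((round(L,2),round(e,2),(b*1000).round(1)))
    return (B.T@bot.current_contact_force())[1]
go(2.0,-.003);go(2.0,-.0095)
for L in(1.8,1.6,1.4,1.25,1.15,1.1): go(L,-.0085)
for L in(1.05,1.0,.95,.9,.85):
    f=go(L,-.0075,.02)
    if abs(f)>9: break
bot.hold(.3)
cv2.imwrite("pics/s3.png",bot.read_camera("scene")["pixels"][150:290,230:400].repeat(4,0).repeat(4,1))
E
```

```text
(2.0, np.float64(-0.23), array([90.3, -3. ])) 12.8 tcp [ 0.5 77.8 -8.5] F [4.1 2.9 1.8] open 43.3
(2.0, np.float64(-0.31), array([88.5, -9.5])) 13.2 tcp [  0.5  76.2 -14.3] F [4.2 1.9 1.6] open 42.8
(1.8, np.float64(-0.31), array([85.1, -8.5])) 13.6 tcp [  0.5  73.1 -13.3] F [4.1 4.1 0.6] open 43.0
(1.6, np.float64(-0.31), array([81.4, -8.5])) 13.9 tcp [  0.5  69.4 -13.3] F [4.5 3.1 1. ] open 43.3
(1.4, np.float64(-0.3), array([78.1, -8.5])) 14.3 tcp [  0.5  66.  -13.5] F [4.5 3.2 0. ] open 43.0
(1.25, np.float64(-0.29), array([75.8, -8.5])) 14.6 tcp [  0.5  63.9 -13.7] F [ 5.1  4.1 -0.5] open 43.1
(1.15, np.float64(-0.28), array([74.4, -8.5])) 15.0 tcp [  0.5  62.7 -13.9] F [6.3 4.2 0.5] open 43.2
(1.1, np.float64(-0.28), array([73.7, -8.5])) 15.3 tcp [  0.5  62.3 -14.1] F [5.4 5.  0.3] open 43.2
(1.05, np.float64(-0.26), array([73.4, -7.5])) 15.7 tcp [  0.5  62.1 -13.4] F [ 5.4  4.8 -1.5] open 43.0
(1.0, np.float64(-0.26), array([72.8, -7.5])) 16.0 tcp [  0.4  61.7 -13.6] F [ 6.7  6.3 -1.5] open 43.0
(0.95, np.float64(-0.25), array([72.2, -7.5])) 16.4 tcp [  0.4  61.2 -13.7] F [ 6.1  5.7 -1.8] open 43.1
(0.9, np.float64(-0.24), array([71.7, -7.5])) 16.7 tcp [  0.4  60.8 -13.9] F [ 6.7  6.5 -2.3] open 43.2
(0.85, np.float64(-0.23), array([71.2, -7.5])) 17.1 tcp [  0.4  60.5 -14. ] F [ 7.9  7.2 -1.7] open 43.2
```

View pics/s3.png

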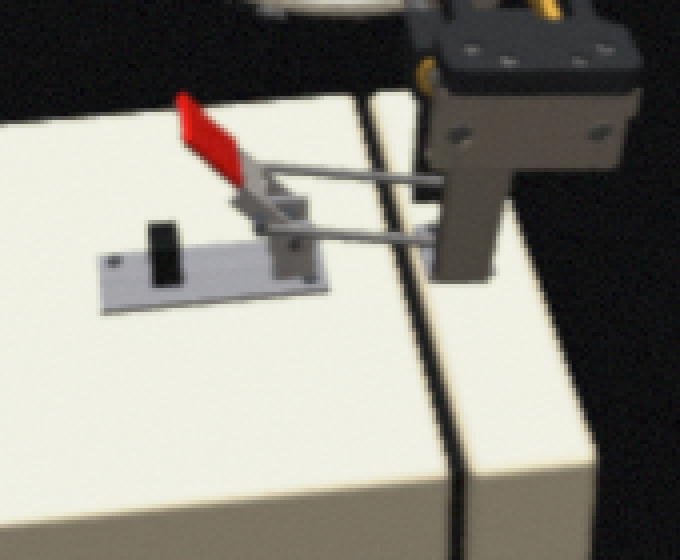

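The lever is at about 0.85, and the legs slope slightly down to the bar behind the keeper, with pull rising gently to 7 N. Releasing and checking the hook from above and the side.

```bash
python3 - <<'E'
from h import *
bot.set_gripper(.8,10); bot.hold(.2); stat("rel")
p=bot.current_ee_pos(); bot.line_to(p+[0,0,.12],max_speed=.2)
bot.goto(W([0,.0,.19]),tool(-.35)); bot.set_gripper(0,20); bot.hold(.1)
w=bot.read_camera("wrist"); s=bot.read_camera("scene")
print(proj(w,[W([0,.072,0]),W([0,0,0])]),stat())
import pickle;pickle.dump((w,s),open("V2.pkl","wb"))
a=s["pixels"][160:270,240:380].repeat(4,0).repeat(4,1)
u,v=proj(w,[W([0,.045,0])])[0].astype(int)
b=w["pixels"][max(v-55,0):v+55,u-30:u+30].repeat(4,0).repeat(4,1);print("origin",u-30,v-55)
cv2.imwrite("pics/s4.png",np.hstack([a[:440],b[:440]]))
E
```

```text
rel 18.2 tcp [  0.4  58.7 -12.7] F [-0.7 -0.3  0.6] open 73.4
 20.8 tcp [ -0.  -0. 190.] F [-0.2 -0.4  0.7] open 0.7
[[317.23677383  61.08075315]
 [317.03988216 145.55260803]] None
origin 287 40
```

View pics/s4.png

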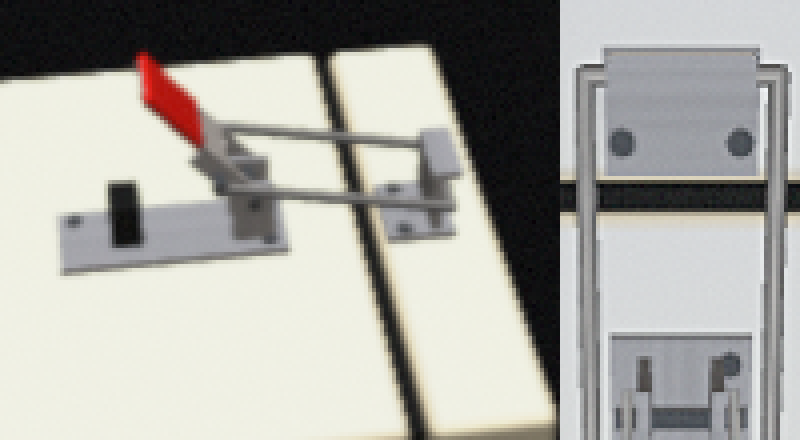

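The bar is hooked: it passes under the lip, with its ends showing either side at crop (590,75) and (770,75). The lever is still up at about 0.8. Now swing the lever down with the closed fingertips, following its arc.

```bash
python3 - <<'E'
from h import *
def pose(L,off=0.,t=None):
    d=np.array([-np.cos(L),np.sin(L)]);n=np.array([np.sin(L),np.cos(L)])
    g=.048*d+(.006+off)*n; return W([0,*g]),tool(-.6*L)
p,r=pose(.85,.035); bot.goto(p,r); stat("pre")
for L in(.85,.75,.65,.55,.45,.35,.25,.18,.12,.06,.02):
    p,r=pose(L,.004 if L>.84 else 0); bot.line_to(p,r,.05); stat(L)
    f=B.T@bot.current_contact_force()
    if np.linalg.norm(f)>25: print("STOP");break
E
```

```text
pre 21.3 tcp [ 0.7 -1.1 64.6] F [ 0.4 -0.8  0.1] open 0.9
0.85 22.1 tcp [ -0.1 -24.2  42.6] F [-0.1 -0.2  0.7] open 0.5
0.75 22.4 tcp [  0.1 -31.1  37.4] F [0.9 0.2 0.3] open 0.5
0.65 22.7 tcp [  0.5 -34.6  34.4] F [1.1 1.4 2.6] open 0.4
0.55 22.9 tcp [  0.5 -37.8  30.8] F [1.3 2.8 3.6] open 0.0
0.45 23.2 tcp [  0.4 -40.7  26.6] F [2.8 1.4 3.2] open 0.7
0.35 23.4 tcp [  0.  -43.3  22.1] F [1.7 0.7 2.8] open 0.4
0.25 23.7 tcp [ -0.4 -45.3  17.3] F [ 0.2 -0.3  1.6] open 0.6
0.18 23.9 tcp [ -0.7 -46.1  13.9] F [-0.3 -0.4  0.6] open 1.0
0.12 24.2 tcp [ -0.6 -46.9  11.1] F [-0.5 -0.5 -0.9] open 0.3
0.06 24.4 tcp [ -0.4 -47.7   8.5] F [ 0.3 -0.1 -0.2] open 0.4
0.02 24.7 tcp [ -0.2 -48.    6.8] F [ 1.7 -0.5 -1. ] open 0.5
```

```bash
python3 - <<'E'
from h import *
z=.006
while z>-.006:
    z-=.0005; bot.line_to(W([0,-.048,z]),tool(0),.02); bot.hold(.05)
    f=(B.T@bot.current_contact_force()); print(round(z*1000,1),f.round(1),box(bot.current_ee_pos()))
    if f[2]>15: break
bot.hold(.5); stat("pressed")
E
```

```text
5.5 [-0.6 -0.7 -0.2] [ -0.  -48.    5.5]
5.0 [-0.7  0.4  2.4] [  0.  -48.    5.4]
4.5 [-2.9  1.2  6.5] [  0.1 -48.    5.3]
4.0 [-4.1  1.9  8.5] [  0.1 -48.1   5.3]
3.5 [-5.3  1.3 11.5] [  0.1 -48.    5.3]
3.0 [-6.7  2.5 13.4] [  0.1 -48.1   5.2]
2.5 [-7.   2.9 15.8] [  0.2 -48.1   5.2]
pressed 27.3 tcp [  0.2 -48.1   5.2] F [-7.4  2.7 15. ] open 0.5
```

Bottomed, with 15 N or more held for over 0.5 s. Retreat and check.

```bash
python3 - <<'E'
from h import *
bot.line_to(W([0,-.048,.12]),max_speed=.1); bot.goto(W([0,.0,.19]),tool(-.35)); bot.hold(.2); stat()
w=bot.read_camera("wrist"); s=bot.read_camera("scene")
a=s["pixels"][160:270,240:380].repeat(4,0).repeat(4,1)
u,v=proj(w,[W([0,.045,0])])[0].astype(int)
b=w["pixels"][v-55:v+55,u-30:u+30].repeat(4,0).repeat(4,1)
cv2.imwrite("pics/s5.png",np.hstack([a[:440],b[:440]]))
E
```

```text
29.2 tcp [ -0.7  -1.3 188.2] F [ 0.1 -0.1 -0.1] open 0.7
```

View pics/s5.png

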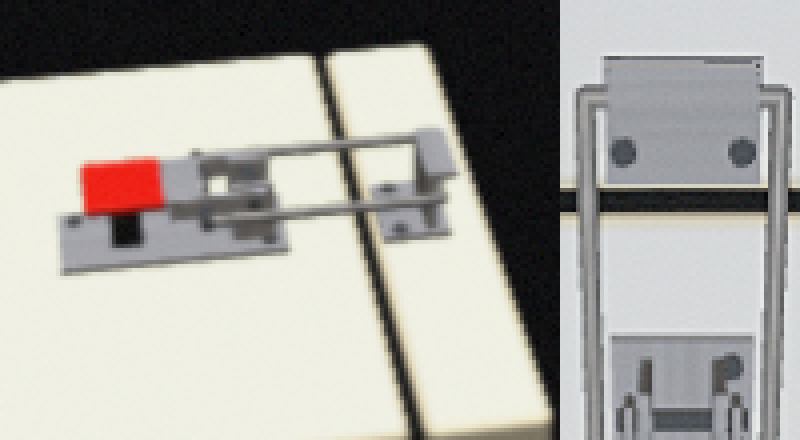

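The lever lies flat, the bar is behind the keeper's wall, and the door gap has narrowed, so the gasket is squeezed. Handing in.

```bash
python3 - <<'E'
from h import *
bot.job_done(); stat("done")
E
```

```text
the job is handed in; nothing more can be done
the job is handed in; nothing more can be done
```

The door is latched and the job is handed in; the clock read 29.2 s at my last check. I gripped the loop by its legs and swung it down. I then carried the bar over the keeper's nose, down and back under the lip, with wrist force no more than about 11 N and the lever at about 0.85. With closed fingertips I swung the lever flat until it bottomed, held it there with about 15 N for over half a second, and retreated.

**Last checks:**
- **Lever and hook:** The final pictures show the lever flat and the bar behind the keeper's wall under the lip. The bar sits a little below the seat, which I judged by eye to be within the 18 mm allowed.
- **Door:** The gap has narrowed and the keeper has moved in. I judged this from the pictures and did not measure the door angle.
- **Release:** The tool reads about 0 N contact force after the retreat.
- **Bystanders:** The arm never went near the bottle, beaker or jar, but I did not measure their positions again at the end.

**Disagreements with the text:**
- **Keeper nose height:** I measured 2.5 mm above the pivot against the expected 6 mm. The other measured points agreed better, so I kept the nominal heights.
- **Pressing force:** The push on the lever peaked at about 5 N on the way down, below the 7 N the text allows for.

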